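# Put four blood-tube carriers into their own lanes of the sorting tray

### The arm

A 6-joint arm with a two-finger parallel gripper is mounted at the origin on the work surface; the furniture and walls round the work are solid. World frame = base frame: x ahead of the robot, y to its left, z up, the work surface at z = 0. Lengths are in mm, angles in rad, forces in N, time in s.
With the tool pointing down it reaches from about 350 to 775 mm from the base axis. Payload 7.3 kg.
Tool frame: the origin (TCP) lies midway between the tips of the shut fingers; the grasp point (between the pads) lies 19 mm behind it; z points along the fingers, y is the line along which they close (so a half turn about z gives the same grasp; the last joint's range is limited). The gripper opens to 92 mm and grips with 3 to 60 N. Pads are 19 mm wide; open, the fingers measure 130 mm over their backs; the gripper's body (75 mm by 190 mm) begins 47 mm behind the grasp point.
Start: joints at [1.013, 0.342, 1.524, -0, 1.275, -0.146], TCP at [210.125, 481.139, 200.941] pointing down, gripper open.
Joint ranges: [-2.53, 2.53], [-0.77, 2.02], [0.04, 2.7], [-1, 4.14], [0.28, 2.66], [-3.11, 3.11]. Speed limits (rad/s): [2.57, 2.57, 3.14, 3.14, 3.14, 3.14].

### API

Orientations are given as [roll, pitch, yaw] about the fixed x, y, z axes, in that order (R = Rz(yaw) Ry(pitch) Rx(roll)).
In Python, from plant import * gives the robot as it stands.
- The arm moves only by the tool step_arm, never from a script. Its argument "deltas" is one flat list of numbers, 5 for each row, row after row: the shift along the world's x, y, z in mm, then the turn about the world's z in degrees, then the finger opening in mm, from 0 to 91.8. In form: [tx, ty, tz, turn, gripper, tx, ty, tz, turn, gripper, ...]. A call has exactly 10 rows; each row shifts and turns the commanded pose from where the row before left it; what a row does not reach is not made up. A row lasts 1/8 s, in which the tool goes at most 62.5 mm and 10.7 degrees, less where a joint would pass 70% of its speed; a pose out of reach is approached as far as the arm can. A call is refused whole if a number of a shift passes 62.5 or a number of a turn 10.7, either way. A call with a gripper value outside its range is refused whole. The fingers move at their own pace and stop on an object; the grip force is fixed at half the most. Time passes only in rows, so rows that do not move let the fingers close, or fill a call up. It gives the time, the measured TCP pose, the force, the opening and the grip force at its end, in the units of the state.
- get_obs(): the state, without advancing time (a new reading comes with each control period).
- capture(name): name is "scene" or "top" or "wrist"; returns the picture (400x640x3 uint8, red, green, blue); there is no depth.
- camera_params(name): a dict with "mtx" (3x3 intrinsics, pixels), "rvec" (rotation vector, rad) and "tvec" (3), from world to camera coordinates, as OpenCV has them. Camera axes: x right, y down, z forward; pixel columns grow to the right and rows downward; lengths in mm; the calibration is good to about 2 mm. A picture is of the moment at which its call begins: read the wrist's pose just before it. camera_params takes no time and is no camera call; for the wrist camera it gives the pose at the moment of the call.
- close_job(): hands the job in; it is judged then, once.
The state is a dict: "time": time; "joint_positions": joint angles; "dq": joint speeds; "tau": joint torques, N m; "tool_pos": TCP position; "tcp_rot": TCP orientation; "contact_force": force on the tool from outside, world axes, zero at the start; "moment": the same for the moment, N m; "grip_width": finger opening in mm; "finger_force": force on a finger pad.
Only numpy, scipy, OpenCV 4.12 (cv2) and the standard library are available. Lean on these libraries where they do the work, as an engineer would, in place of code of your own. Each camera call takes 0.05 s, during which the arm holds its last target. There are 200 camera calls.

### The job

The four blood-tube carriers were put into the wrong lanes of the sorting tray. Move each one into the lane whose end markers have the colour of its tube caps, seated fully down on the lane floor; a lane holds only one carrier, so park one in the white-marked spare lane where you need to. Keep the carriers upright, set them down rather than drop them, and do not knock over the brown dropper bottle beside the tray.

Things in the scene. Friction and masses are not known exactly. Their poses are not given: they have to be found in the camera images.
- carrier_purple: Loose grey carrier with a row of five tubes with purple caps, one rigid piece, 0.11 to 0.22 kg. Body 118 long (own x), 26 wide (own y), 58 mm high; caps in a strip 106 x 17 rise to 84; same colour on its end labels. Origin: centre of the underside, z up; symmetric, so either way round is right. Pinch it across the 26 mm width at mid-length, 50 mm above its underside.
- carrier_blue: Loose grey carrier with a row of five tubes with mid-blue caps, one rigid piece, 0.11 to 0.22 kg. Body 118 long (own x), 26 wide (own y), 58 mm high; caps in a strip 106 x 17 rise to 84; same colour on its end labels. Origin: centre of the underside, z up; symmetric, so either way round is right. Pinch it across the 26 mm width at mid-length, 50 mm above its underside.
- carrier_gold: Loose grey carrier with a row of five tubes with golden-yellow caps, one rigid piece, 0.11 to 0.22 kg. Body 118 long (own x), 26 wide (own y), 58 mm high; caps in a strip 106 x 17 rise to 84; same colour on its end labels. Origin: centre of the underside, z up; symmetric, so either way round is right. Pinch it across the 26 mm width at mid-length, 50 mm above its underside.
- carrier_green: Loose grey carrier with a row of five tubes with dark-green caps, one rigid piece, 0.11 to 0.22 kg. Body 118 long (own x), 26 wide (own y), 58 mm high; caps in a strip 106 x 17 rise to 84; same colour on its end labels. Origin: centre of the underside, z up; symmetric, so either way round is right. Pinch it across the 26 mm width at mid-length, 50 mm above its underside.
- lane_purple: Fixed lane with a purple bar at each end; home of the purple-capped carrier, at first holding another. Steel channel 182 (own x) x 46 mm; five lie parallel in a tray, 95 apart. Origin: underside centre, 4 above the bench, z up; its floor is 3 higher. Clear inside 128 x 35 (4 to 5 of play each way); sides and end stops 18 high, flared from 12 up to lead a carrier in.
- lane_blue: Fixed lane with a mid-blue bar at each end; home of the mid-blue-capped carrier, at first holding another. Steel channel 182 (own x) x 46 mm; five lie parallel in a tray, 95 apart. Origin: underside centre, 4 above the bench, z up; its floor is 3 higher. Clear inside 128 x 35 (4 to 5 of play each way); sides and end stops 18 high, flared from 12 up to lead a carrier in.
- lane_gold: Fixed lane with a golden-yellow bar at each end; home of the golden-yellow-capped carrier, at first holding another. Steel channel 182 (own x) x 46 mm; five lie parallel in a tray, 95 apart. Origin: underside centre, 4 above the bench, z up; its floor is 3 higher. Clear inside 128 x 35 (4 to 5 of play each way); sides and end stops 18 high, flared from 12 up to lead a carrier in.
- lane_green: Fixed lane with a dark-green bar at each end; home of the dark-green-capped carrier, at first holding another. Steel channel 182 (own x) x 46 mm; five lie parallel in a tray, 95 apart. Origin: underside centre, 4 above the bench, z up; its floor is 3 higher. Clear inside 128 x 35 (4 to 5 of play each way); sides and end stops 18 high, flared from 12 up to lead a carrier in.
- lane_spare: Fixed lane with a white bar at each end; the spare lane, empty at first, free for parking. Steel channel 182 (own x) x 46 mm; five lie parallel in a tray, 95 apart. Origin: underside centre, 4 above the bench, z up; its floor is 3 higher. Clear inside 128 x 35 (4 to 5 of play each way); sides and end stops 18 high, flared from 12 up to lead a carrier in.
- dropper: Bystander, not to be knocked over: brown dropper bottle with a black bulb and a blue-banded label, 33 dia x 102 high, loose on the bench just right (-y) of the tray, about 0.3 m from its middle. Origin: centre of its underside, z up.

How it is judged:
By the outcome, as a careful person would: the job done as asked, in the order asked, and still so for the second after the job is handed in, with the robot touching nothing.
It also fails if it takes over 128 s, if anything falls off the work surface, if the arm or the gripper's body presses on something with over 40 N, if the wrist force passes 120 N, or if a joint passes its speed limit or range.

## Working session

There is one attempt and no reset: what is moved stays moved. The work goes in short steps, Python scripts to look and compute and a tool call to move; the robot and the scene stay as the last step left them, time stands still between calls to the robot, and variables do not carry over. Pictures are saved under pics/ and viewed, at most 14 in all, crops included, and the job is handed in when it is done.

Besides the shell and the picture viewer there is one more tool, called after "Call:" as name(argument=value, ...), one argument or row to a line, values as JSON. step_arm: Moves the arm, as the interface text tells. Its arguments: {"type":"object","properties":{"deltas":{"type":"array","items":{"type":"number"}}},"required":["deltas"]}

```bash
mkdir -p pics; ls; python3 - <<'E'
from plant import *
import cv2
for n in("scene","top"):
    cv2.imwrite(f"pics/{n}0.png",cv2.cvtColor(capture(n),cv2.COLOR_RGB2BGR))
    print(n,camera_params(n))
o=get_obs();print(o["time"],o["tool_pos"],o["tcp_rot"],o["grip_width"])
E
```

```text
pics
scene {'mtx': array([[444.62862003,   0.        , 319.96099885],
       [  0.        , 444.62862003, 197.33888795],
       [  0.        ,   0.        ,   1.        ]]), 'rvec': array([ 2.21569252, -0.89779509,  0.36476359]), 'tvec': array([-432.82643562,  259.25811276,  997.31639472])}
top {'mtx': array([[428.88766125,   0.        , 313.62490263],
       [  0.        , 428.88766125, 204.41659238],
       [  0.        ,   0.        ,   1.        ]]), 'rvec': array([ 2.11016786, -2.1525186 ,  0.19138308]), 'tvec': array([-43.17801393, 537.80422422, 863.9938103 ])}
0.1 [209.92104739 480.7942721  200.31806479] [-3.14026305e+00 -1.69665620e-04  2.72979639e+00] 92.16863785654304
```

View pics/top0.png

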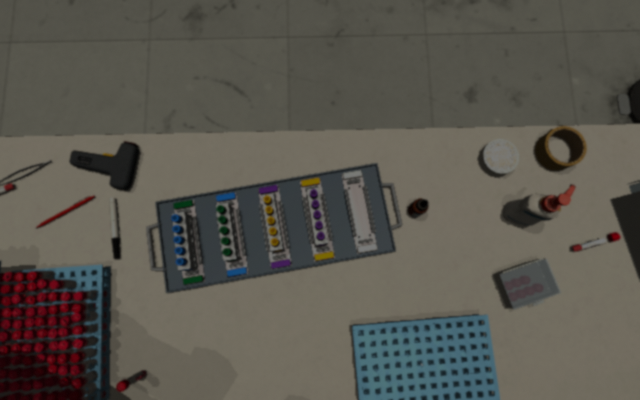

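View pics/scene0.png

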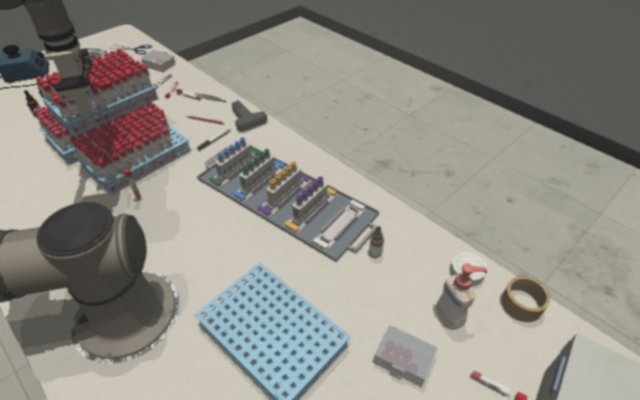

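The tray runs left to right: green lane (holding blue), blue lane (green), purple lane (gold), gold lane (purple), then the empty spare. The dropper is at about (418,207) in the top view. I'll enlarge both views.

```bash
python3 - <<'E'
import cv2
a=cv2.imread("pics/top0.png")[155:300,140:400];cv2.imwrite("pics/topc.png",cv2.resize(a,None,fx=3,fy=3,interpolation=cv2.INTER_CUBIC))
a=cv2.imread("pics/scene0.png")[130:260,190:390];cv2.imwrite("pics/scenec.png",cv2.resize(a,None,fx=4,fy=4,interpolation=cv2.INTER_CUBIC))
E
```

```text
(no output)
```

View pics/topc.png

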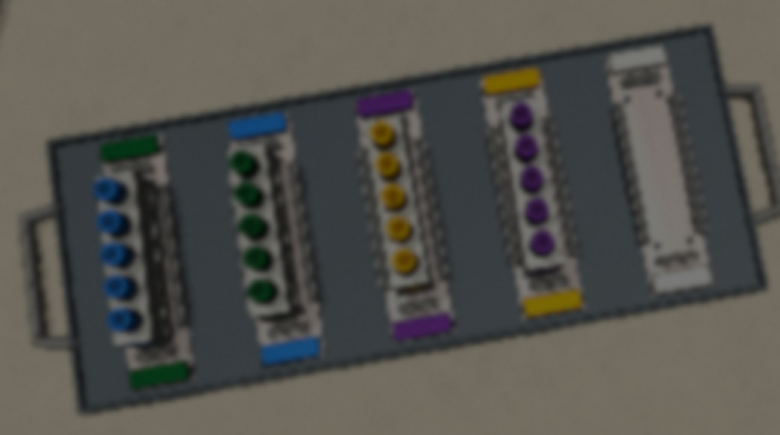

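View pics/scenec.png

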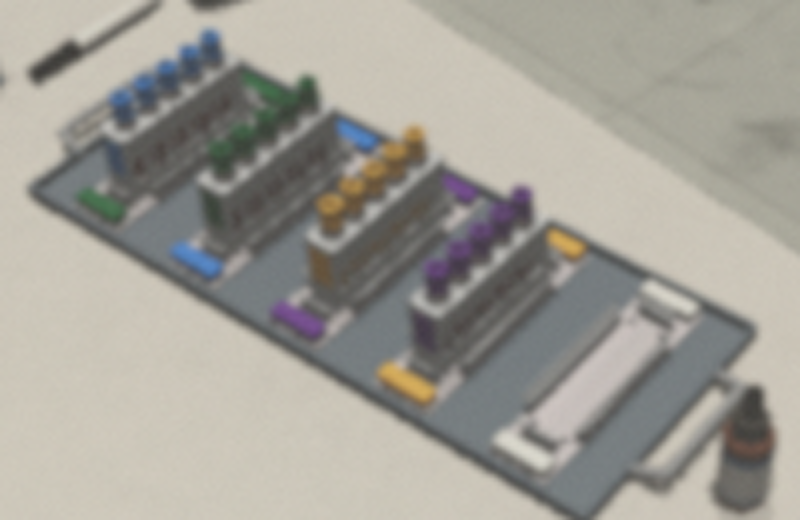

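Both crops show the caps and the lane bars clearly. I've read off the end caps of each carrier and the bar centres in both views, and will triangulate them.

```bash
cat > h.py <<'E'
import numpy as np,cv2
from plant import *
def P(n):
    c=camera_params(n);R=cv2.Rodrigues(c["rvec"])[0];t=np.array(c["tvec"]).ravel()
    return np.array(c["mtx"])@np.c_[R,t]
def tri(P1,a,P2,b):
    X=cv2.triangulatePoints(P1,P2,np.array(a,float).T.copy(),np.array(b,float).T.copy());return (X[:3]/X[3]).T
def plane(P,a,z):
    H=np.c_[P[:,:2],P[:,2]*z+P[:,3]];q=np.linalg.solve(H,np.c_[np.array(a,float),np.ones(len(a))].T);return (q[:2]/q[2]).T
E
python3 - <<'E'
from h import *
np.set_printoptions(precision=1,suppress=True)
T,S=P("top"),P("scene")
t=lambda a:np.array(a)/3+[140,155]
s=lambda a:np.array(a)/4+[190,130]
n=["blue","green","gold","purple"]
ct=t([(108,188),(120,320),(241,162),(262,291),(381,133),(404,261),(519,116),(541,243)])
cs=s([(210,36),(120,98),(306,82),(219,150),(415,134),(331,202),(522,192),(436,266)])
bt=t([(130,148),(160,375),(258,125),(290,350),(385,104),(422,326),(512,81),(552,303),(637,59),(681,278)])
bs=s([(265,87),(101,205),(357,135),(196,260),(459,188),(297,319),(566,243),(407,382),(669,298),(525,448)])
X=tri(T,ct,S,cs);B=tri(T,bt,S,bs)
print("caps",X);print("bars",B)
for k,(A,z,Pt,nm) in enumerate([(X,91,ct,"caps"),(B,20,bt,"bars")]):
    Q=plane(T,Pt,z)
    for i in range(0,len(A),2):
        for src in(A[:,:2],Q):
            m=(src[i]+src[i+1])/2;d=src[i]-src[i+1];print(nm,i//2,m,np.degrees(np.arctan2(d[1],d[0])),np.linalg.norm(d),end=" | ")
        print()
Q=plane(S,s([(745,495)]),8);print("dropper",Q, get_obs()["time"])
E
```

```text
caps [[506.7 223.8  91.3]
 [419.2 212.9  90.1]
 [523.2 134.9  90.8]
 [435.9 120.   90. ]
 [541.8  40.7  89.4]
 [454.6  25.2  92.9]
 [552.  -53.2  90.7]
 [464.9 -65.8  91.6]]
bars [[ 550.2  232.1   13.4]
 [ 383.4  206.    15.4]
 [ 564.9  138.8   13.5]
 [ 399.1  114.1   14.4]
 [ 580.6   44.7   11.1]
 [ 413.8   19.9   15.4]
 [ 596.3  -49.8   10.4]
 [ 428.9  -73.9   15.8]
 [ 607.5 -141.2   15.4]
 [ 445.1 -167.3   16.6]]
caps 0 [462.9 218.3] 7.118032897272254 88.10667277493792 | caps 0 [463.5 217.9] 7.1517738391905015 88.62802368621348 | 
caps 1 [479.5 127.5] 9.670558405863076 88.50823557386276 | caps 1 [480.1 127. ] 10.076767499909172 88.05121664920755 | 
caps 2 [498.2  33. ] 10.075823308998572 88.5728939542267 | caps 2 [498.1  33. ] 9.912828199131871 88.04446881185767 | 
caps 3 [508.5 -59.5] 8.201827569560653 88.0083556381193 | caps 3 [508.1 -59.2] 8.5037630437867 87.40211077137589 | 
bars 0 [466.8 219.1] 8.880385982779968 168.84263140288758 | bars 0 [465.7 217.8] 9.22275752822534 165.76966115272268 | 
bars 1 [482.  126.4] 8.466224524889816 167.6336776113239 | bars 1 [481.1 125.4] 8.787067540521758 165.19100093729392 | 
bars 2 [497.2  32.3] 8.446607477568543 168.54923321238286 | bars 2 [495.6  32. ] 9.138874449726915 164.20215591490475 | 
bars 3 [512.6 -61.8] 8.20221914932958 169.13600394392407 | bars 3 [510.5 -61.2] 8.8880836610291 165.14136645246884 | 
bars 4 [ 526.3 -154.3] 9.105052041125338 164.56880229025603 | bars 4 [ 525.9 -154. ] 9.03896816560917 164.07139396621542 | 
dropper [[ 521.5 -284. ]] 0.1
```

Call:
step_arm(
  deltas=[15,-27,15,3.3,60,30,-54,15,3.3,60,30,-54,10,3.3,60,30,-54,10,3.3,60,30,-54,10,3.3,60,30,-54,0,3.3,60,30,-54,0,3.3,60,30,-54,0,3.3,60,30,-54,0,3.3,60,15,-27,0,3.3,60],
)

```text
time: 1.35
tool_pos: [480.3, -6.6, 260.1]
tcp_rot: [3.142, -0.001, -2.978]
contact_force: [-0.6, 0.2, 0.1]
grip_width: 60.1
finger_force: 0.0
```

Call:
step_arm(
  deltas=[15,-25,0,0,60,12,-22,0,0,60,0,0,0,0,60,0,0,0,0,60,0,0,0,0,60,0,0,0,0,60,0,0,0,0,60,0,0,0,0,60,0,0,0,0,60,0,0,0,0,60],
)

```text
time: 2.6
tool_pos: [506.5, -50.8, 260.6]
tcp_rot: [3.141, -0.0, -2.977]
contact_force: [-0.0, 0.0, -0.2]
grip_width: 60.0
finger_force: 0.0
```

```bash
python3 - <<'E'
from h import *
Pw=P("wrist");im=capture("wrist")
np.save("w1.npy",Pw);o=get_obs();print(o["time"],o["tool_pos"],o["tcp_rot"])
cv2.imwrite("pics/w1.png",cv2.resize(cv2.cvtColor(im,cv2.COLOR_RGB2BGR),(800,500)))
E
```

```text
2.65 [506.48878689 -50.7675784  260.62943492] [ 3.14146869e+00 -4.56200141e-05 -2.97744395e+00]
```

View pics/w1.png

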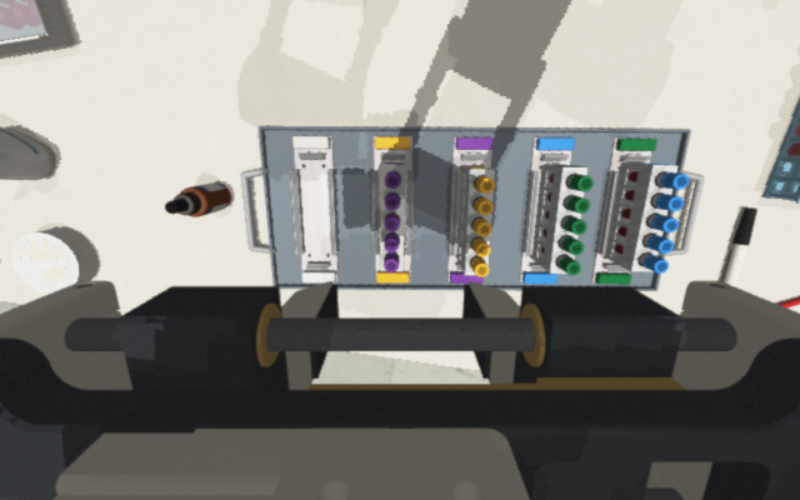

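The wrist view shows all five lanes and four carriers. The near bars are in row 144 at columns 311, 394, 474, 556 and 636. The purple caps run from (393,179) to (391,265). I'll combine this with the top view.

```bash
python3 - <<'E'
from h import *
np.set_printoptions(precision=1,suppress=True)
T,W=P("top"),np.load("w1.npy")
t=lambda a:np.array(a)/3+[140,155]
w=lambda a:np.array(a)/1.25
ct=t([(108,188),(120,320),(241,162),(262,291),(381,133),(404,261),(519,116),(541,243)])
cw=w([(660,265),(680,180),(571,267),(583,182),(481,269),(485,184),(391,265),(393,179)])
bt=t([(130,148),(160,375),(258,125),(290,350),(385,104),(422,326),(512,81),(552,303),(637,59),(681,278)])
bw=w([(614,280),(636,145),(541,280),(556,144),(467,279),(474,144),(392,278),(394,144),(318,279),(311,144)])
for nm,a,b,z in(("caps",ct,cw,91),("bars",bt,bw,14.5)):
    X=tri(T,a,W,b)
    for src in(X,plane(W,b,z)):
        m=(src[::2]+src[1::2])/2;d=src[::2]-src[1::2]
        print(nm);print(np.c_[m,np.degrees(np.arctan2(d[:,1],d[:,0]))])
E
```

```text
caps
[[463.2 217.5  92.3   6.9]
 [480.6 127.4  88.8  10.6]
 [498.1  33.1  89.7   9.8]
 [506.5 -59.  103.3   8.1]]
caps
[[462.8 218.4   7.7]
 [480.3 126.2   9. ]
 [497.9  32.8  10.4]
 [508.6 -58.9   7.8]]
bars
[[ 466.   218.3   18.1    8.5]
 [ 480.6  124.8   22.8    8.1]
 [ 494.4   31.6   25.7    8.7]
 [ 510.6  -60.8    9.8    9. ]
 [ 526.5 -155.1    9.4   10.9]]
bars
[[ 468.   221.2    9.8]
 [ 482.9  128.8    9.5]
 [ 497.9   34.8    9.5]
 [ 512.8  -58.6    8.3]
 [ 529.2 -152.9    8.8]]
```

Call:
step_arm(
  deltas=[2,-8.5,-20,0,60,0,0,-40,0,60,0,0,-40,0,60,0,0,-40,0,60,0,0,-40,0,60,0,0,-25,0,60,0,0,-12,0,60,0,0,-5.5,0,60,0,0,0,0,60,0,0,0,0,15],
)

```text
time: 3.9
tool_pos: [509.2, -59.4, 39.1]
tcp_rot: [-3.141, 0.002, -2.977]
contact_force: [0.3, 0.1, 0.7]
grip_width: 54.2
finger_force: 0.0
```

Call:
step_arm(
  deltas=[0,0,0,0,15,0,0,0,0,15,0,0,0,0,15,0,0,0,0,15,0,0,10,0,15,0,0,20,0,15,0,0,25,0,15,0,0,25,0,15,0,0,20,0,15,0,0,0,0,15],
)

```text
time: 5.15
tool_pos: [509.3, -59.5, 139.4]
tcp_rot: [-3.14, 0.003, -2.977]
contact_force: [0.7, 0.8, -0.8]
grip_width: 15.7
finger_force: 30.0
```

```bash
python3 - <<'E'
from h import *
a=capture("wrist")
b=cv2.resize(capture("scene")[130:260,190:390],(400,260),interpolation=cv2.INTER_CUBIC)
im=np.zeros((510,640,3),np.uint8);im[:250]=a[60:310];im[250:,:400]=b
cv2.imwrite("pics/w2.png",cv2.cvtColor(im,cv2.COLOR_RGB2BGR));o=get_obs();print(o["contact_force"],o["grip_width"],o["finger_force"])
E
```

```text
[-0.24358963  0.71163113 -2.14555244] 15.810355873186303 29.995045959949493
```

View pics/w2.png

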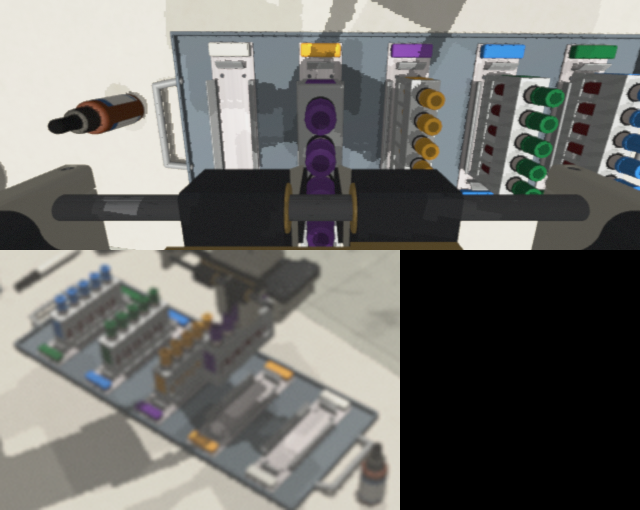

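The carrier is up and clear of the gold lane, but the opening reads 15.7 mm instead of 26. I need to check how high it sits in the fingers.

```bash
python3 - <<'E'
from h import *
Pw=P("wrist");a=capture("wrist");np.save("w3.npy",Pw)
b=cv2.resize(capture("scene")[120:220,240:360],(720,600),interpolation=cv2.INTER_CUBIC)
cv2.imwrite("pics/s3.png",cv2.cvtColor(b,cv2.COLOR_RGB2BGR))
cv2.imwrite("w3.png",cv2.cvtColor(a,cv2.COLOR_RGB2BGR))
E
```

```text
(no output)
```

View pics/s3.png

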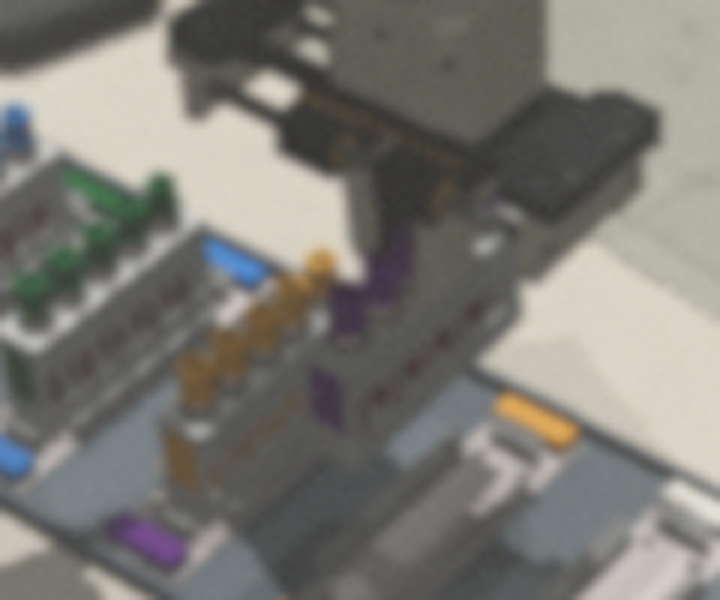

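The near purple cap is at (298.3,168) in the scene and (320,176) in the wrist view. I'll triangulate its height.

```bash
python3 - <<'E'
from h import *
np.set_printoptions(precision=1,suppress=True)
print(tri(P("scene"),[(298.3,168.),(305.,158.7),(294,181.5),(297,190.5)],np.load("w3.npy"),[(320,176.),(320,211.),(320,140),(320,140)]))
# predicted cap position if underside at 108
c=np.array([509.3,-59.5]);u=np.array([np.cos(np.radians(9.4)),np.sin(np.radians(9.4))])
for z in(192,182,172):
  for k in(-44,-22):
    X=np.r_[c+k*u,z,1]
    for n,M in(("s",P("scene")),("w",np.load("w3.npy"))):
        q=M@X;print(z,k,n,q[:2]/q[2])
E
```

```text
[[465.  -67.9 188.8]
 [482.9 -69.  206.4]
 [449.1 -69.3 156.4]
 [453.8 -70.9 123.9]]
192 -44 s [297.9 166.6]
192 -44 w [320.  182.1]
192 -22 s [303.7 161.7]
192 -22 w [319.9 226.9]
182 -44 s [298.1 169.8]
182 -44 w [320.  177.9]
182 -22 s [303.8 164.9]
182 -22 w [319.9 219.9]
172 -44 s [298.3 172.9]
172 -44 w [319.9 174.2]
172 -22 s [303.9 168. ]
172 -22 w [319.9 213.7]
```

```bash
python3 - <<'E'
from h import *
S=P("scene");u=np.array([np.cos(np.radians(9)),np.sin(np.radians(9))])
def zfit(c,k,row):
    zs=np.arange(0,220,.5);q=S@np.array([np.r_[np.array(c)+k*u,z,1] for z in zs]).T;return zs[np.argmin(abs(q[1]/q[2]-row))]
a,b=[508.4,-59.2],[509.3,-59.5]
print("label",zfit(a,-59,130+330/4),zfit(b,-59,120+398/6))
print("near cap",zfit(a,-44,130+266/4),zfit(b,-44,168))
E
```

```text
label 45.5 138.5
near cap 92.0 187.5
```

Call:
step_arm(
  deltas=[2,-10,0,0,15,4,-20,0,0,15,5,-25,0,0,15,5,-25,0,0,15,2.5,-15,0,0,15,0,0,-20,0,15,0,0,-30,0,15,0,0,-20,0,15,0,0,-10,0,15,0,0,0,0,15],
)

```text
time: 6.6
tool_pos: [526.8, -154.4, 57.7]
tcp_rot: [3.141, -0.001, -2.978]
contact_force: [0.4, -0.2, -1.8]
grip_width: 15.6
finger_force: 30.0
```

Call:
step_arm(
  deltas=[0,0,-2,0,15,0,0,-2,0,15,0,0,-2,0,15,0,0,-2,0,15,0,0,-2,0,15,0,0,-1,0,15,0,0,-1,0,15,0,0,-1,0,15,0,0,0,0,15,0,0,0,0,15],
)

```text
time: 7.85
tool_pos: [527.0, -154.3, 45.2]
tcp_rot: [3.142, 0.0, -2.977]
contact_force: [0.5, 0.1, -1.3]
grip_width: 15.7
finger_force: 30.0
```

Call:
step_arm(
  deltas=[0,0,-1,0,15,0,0,-1,0,15,0,0,-1,0,15,0,0,-1,0,15,0,0,0,0,15,0,0,0,0,15,0,0,0,0,15,0,0,0,0,15,0,0,0,0,15,0,0,0,0,15],
)

```text
time: 9.1
tool_pos: [527.0, -154.3, 41.1]
tcp_rot: [3.141, 0.0, -2.977]
contact_force: [0.7, -0.2, -2.1]
grip_width: 15.6
finger_force: 30.0
```

```bash
python3 - <<'E'
from h import *
a=capture("scene")[150:280,260:420];o=get_obs();print(o["contact_force"],o["moment"],o["tool_pos"])
cv2.imwrite("pics/s4.png",cv2.cvtColor(cv2.resize(a,(640,520),interpolation=cv2.INTER_CUBIC),cv2.COLOR_RGB2BGR))
E
```

```text
[ 0.06472688 -0.03359218 -0.72724092] [ 0.0204965  -0.0148408   0.03074477] [ 527.01510476 -154.25681606   41.15892998]
```

View pics/s4.png

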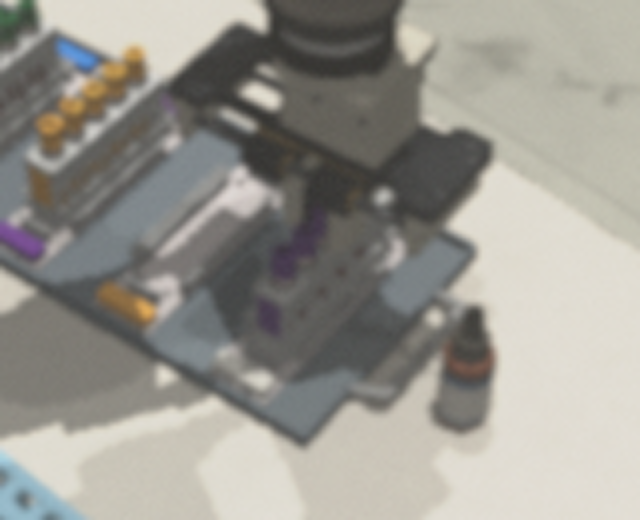

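The purple carrier stands in the spare lane close to the floor, with no contact yet. I'll keep lowering.

Call:
step_arm(
  deltas=[0,0,-1,0,15,0,0,-1,0,15,0,0,-1,0,15,0,0,0,0,15,0,0,0,0,15,0,0,0,0,15,0,0,0,0,15,0,0,0,0,15,0,0,0,0,15,0,0,0,0,15],
)

```text
time: 10.4
tool_pos: [527.2, -154.4, 41.0]
tcp_rot: [-3.141, 0.001, -2.977]
contact_force: [-7.6, 3.1, 21.9]
grip_width: 15.6
finger_force: 30.0
```

Call:
step_arm(
  deltas=[0,0,1.5,0,15,0,0,0,0,15,0,0,0,0,60,0,0,0,0,60,0,0,0,0,60,0,0,0,0,60,0,0,20,0,60,0,0,40,0,60,0,0,50,0,60,0,0,30,0,60],
)

```text
time: 11.65
tool_pos: [527.7, -154.5, 182.1]
tcp_rot: [-3.14, 0.002, -2.977]
contact_force: [0.9, -0.6, -0.0]
grip_width: 60.2
finger_force: 0.0
```

Call:
step_arm(
  deltas=[-5,30,0,0,60,-8,50,0,0,60,-8,50,0,0,60,-7,40,0,0,60,-1,17,0,0,60,0,0,0,0,60,0,0,0,0,60,0,0,0,0,60,0,0,0,0,60,0,0,0,0,60],
)

```text
time: 12.9
tool_pos: [498.1, 32.3, 179.6]
tcp_rot: [3.142, -0.0, -2.978]
contact_force: [-0.2, 0.8, -0.3]
grip_width: 60.0
finger_force: 0.0
```

```bash
python3 - <<'E'
from h import *
o=get_obs();print(o["tool_pos"],o["contact_force"])
np.save("w5.npy",P("wrist"));w=capture("wrist")
a=capture("scene")[150:270,220:400];t=capture("top")[155:300,140:400]
im=np.zeros((600,800,3),np.uint8)
im[:290,:520]=cv2.resize(t,(520,290),interpolation=cv2.INTER_CUBIC)
im[290:590,:450]=cv2.resize(a,(450,300),interpolation=cv2.INTER_CUBIC)
im[340:600,460:800]=cv2.resize(w[:245],(340,260)) 
cv2.imwrite("pics/s5.png",cv2.cvtColor(im,cv2.COLOR_RGB2BGR));cv2.imwrite("w5.png",cv2.cvtColor(w,cv2.COLOR_RGB2BGR))
E
```

```text
[498.05969046  32.29710881 179.6190403 ] [-0.19819417  0.82270778 -0.27117379]
```

View pics/s5.png

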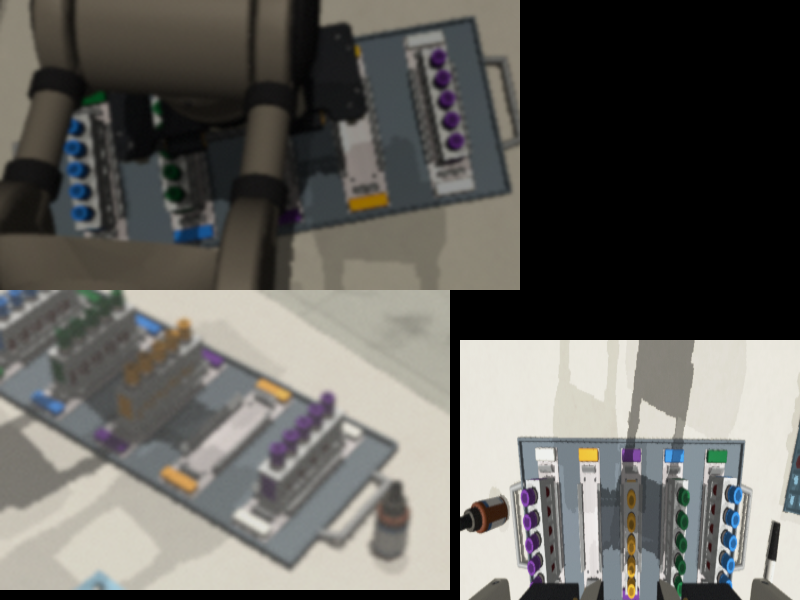

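Purple is upright in the spare lane and gold is next. The TCP is already over it.

Call:
step_arm(
  deltas=[0,0.5,-15,0,60,0,0,-30,0,60,0,0,-35,0,60,0,0,-35,0,60,0,0,-16,0,60,0,0,-8,0,60,0,0,-2.5,0,60,0,0,0,0,60,0,0,0,0,15,0,0,0,0,15],
)

```text
time: 14.3
tool_pos: [498.3, 33.2, 38.6]
tcp_rot: [-3.141, 0.001, -2.977]
contact_force: [-1.1, -0.2, -0.0]
grip_width: 44.3
finger_force: 0.0
```

Call:
step_arm(
  deltas=[0,0,0,0,15,0,0,0,0,15,0,0,0,0,15,0,0,0,0,15,0,0,5,0,15,0,0,15,0,15,0,0,25,0,15,0,0,30,0,15,0,0,20,0,15,0,0,5,0,15],
)

```text
time: 15.55
tool_pos: [498.7, 33.1, 139.8]
tcp_rot: [-3.141, 0.003, -2.977]
contact_force: [-0.6, -0.1, -1.8]
grip_width: 15.7
finger_force: 30.0
```

Call:
step_arm(
  deltas=[1.5,-10,0,0,15,3,-20,0,0,15,3.5,-25,0,0,15,3.5,-25,0,0,15,2,-14,0,0,15,0,0,-15,0,15,0,0,-30,0,15,0,0,-25,0,15,0,0,-15,0,15,0,0,-5,0,15],
)

```text
time: 16.8
tool_pos: [510.8, -60.1, 47.0]
tcp_rot: [3.141, -0.002, -2.977]
contact_force: [-0.7, 0.4, -0.3]
grip_width: 15.9
finger_force: 30.0
```

Call:
step_arm(
  deltas=[0,0,-2,0,15,0,0,-2,0,15,0,0,-1,0,15,0,0,-1,0,15,0,0,-1,0,15,0,0,-1,0,15,0,0,0,0,15,0,0,0,0,15,0,0,0,0,15,0,0,0,0,15],
)

```text
time: 18.05
tool_pos: [511.5, -60.8, 40.4]
tcp_rot: [-3.142, 0.0, -2.977]
contact_force: [-2.1, -1.1, 4.2]
grip_width: 16.1
finger_force: 30.0
```

Call:
step_arm(
  deltas=[0,0,-0.5,0,15,0,0,0,0,15,0,0,0,0,60,0,0,0,0,60,0,0,0,0,60,0,0,0,0,60,0,0,20,0,60,0,0,40,0,60,0,0,50,0,60,0,0,30,0,60],
)

```text
time: 19.3
tool_pos: [512.2, -60.9, 182.1]
tcp_rot: [-3.141, 0.003, -2.977]
contact_force: [0.3, -0.0, -0.3]
grip_width: 60.0
finger_force: 0.0
```

Call:
step_arm(
  deltas=[2,-15,0,0,60,4,-25,0,0,60,4,-30,0,0,60,4,-20,0,0,60,2,-4,0,0,60,0,0,0,0,60,0,0,0,0,60,0,0,0,0,60,0,0,0,0,60,0,0,0,0,60],
)

```text
time: 20.55
tool_pos: [527.5, -154.5, 179.8]
tcp_rot: [-3.142, 0.0, -2.977]
contact_force: [-0.4, -0.2, 0.0]
grip_width: 59.6
finger_force: 0.0
```

```bash
python3 - <<'E'
from h import *
o=get_obs();print(o["tool_pos"],o["contact_force"])
np.save("w6.npy",P("wrist"));w=capture("wrist")
a=capture("scene")[130:260,190:390];
im=np.zeros((600,800,3),np.uint8)
im[:320]=cv2.resize(w[:256],(800,320));im[320:600,:430]=cv2.resize(a,(430,280),interpolation=cv2.INTER_CUBIC)
cv2.imwrite("pics/s6.png",cv2.cvtColor(im,cv2.COLOR_RGB2BGR))
E
```

```text
[ 527.54857833 -154.54764604  179.76666473] [-0.44716447 -0.17276881  0.01639687]
```

View pics/s6.png

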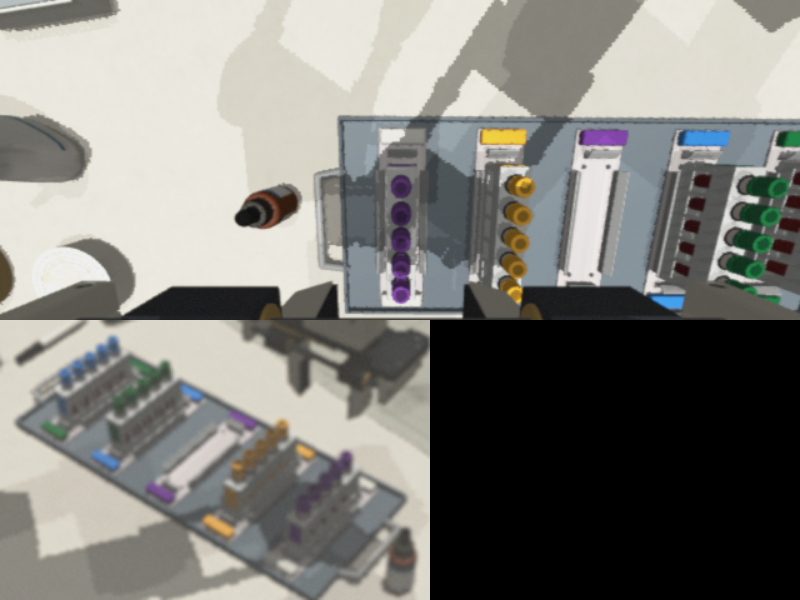

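Gold is in its lane and the dropper is standing. Next, purple goes to the empty purple lane.

Call:
step_arm(
  deltas=[0,0,-15,0,60,0,0,-30,0,60,0,0,-35,0,60,0,0,-35,0,60,0,0,-16,0,60,0,0,-8,0,60,0,0,-2.5,0,60,0,0,0,0,60,0,0,0,0,15,0,0,0,0,15],
)

```text
time: 21.9
tool_pos: [527.8, -154.9, 38.7]
tcp_rot: [-3.141, 0.001, -2.977]
contact_force: [0.1, -0.7, 0.3]
grip_width: 43.9
finger_force: 0.0
```

Call:
step_arm(
  deltas=[0,0,0,0,15,0,0,0,0,15,0,0,0,0,15,0,0,0,0,15,0,0,5,0,15,0,0,15,0,15,0,0,30,0,15,0,0,35,0,15,0,0,30,0,15,0,0,10,0,15],
)

```text
time: 23.15
tool_pos: [528.4, -155.2, 165.8]
tcp_rot: [-3.139, 0.004, -2.977]
contact_force: [1.0, -0.2, -1.2]
grip_width: 15.6
finger_force: 30.0
```

Call:
step_arm(
  deltas=[-1.5,10,0,0,15,-3,18,0,0,15,-4,25,0,0,15,-4.5,28,0,0,15,-4.5,28,0,0,15,-4.5,28,0,0,15,-4,25,0,0,15,-3,17,0,0,15,-1,8,0,0,15,0,0,0,0,15],
)

```text
time: 24.4
tool_pos: [497.4, 32.5, 162.9]
tcp_rot: [-3.142, -0.0, -2.977]
contact_force: [0.2, 0.3, -1.8]
grip_width: 15.9
finger_force: 30.0
```

Call:
step_arm(
  deltas=[0,0,-15,0,15,0,0,-30,0,15,0,0,-30,0,15,0,0,-25,0,15,0,0,-10,0,15,0,0,-5,0,15,0,0,-2,0,15,0,0,-1,0,15,0,0,-1,0,15,0,0,0,0,15],
)

```text
time: 25.65
tool_pos: [498.2, 32.2, 46.7]
tcp_rot: [-3.141, 0.003, -2.977]
contact_force: [-5.4, 0.3, 15.2]
grip_width: 16.0
finger_force: 30.0
```

Call:
step_arm(
  deltas=[0,0,-1,0,15,0,0,-1,0,15,0,0,-1,0,15,0,0,-1,0,15,0,0,0,0,15,0,0,0,0,15,0,0,0,0,15,0,0,0,0,15,0,0,0,0,15,0,0,0,0,15],
)

```text
time: 26.9
tool_pos: [499.1, 32.4, 45.8]
tcp_rot: [-3.14, 0.006, -2.977]
contact_force: [-13.0, 1.5, 42.8]
grip_width: 16.0
finger_force: 30.0
```

Call:
step_arm(
  deltas=[0,0,2,0,15,0,0,1,0,15,0,0,0,0,15,0,0,0,0,15,0,0,0,0,15,0,0,0,0,15,0,0,0,0,15,0,0,0,0,15,0,0,0,0,15,0,0,0,0,15],
)

```text
time: 28.15
tool_pos: [499.0, 32.4, 45.8]
tcp_rot: [-3.141, 0.004, -2.977]
contact_force: [-3.7, 2.0, 13.7]
grip_width: 15.6
finger_force: 30.0
```

```bash
python3 - <<'E'
from h import *
o=get_obs();print(o["tool_pos"],o["contact_force"],o["moment"])
w=capture("wrist");np.save("w7.npy",P("wrist"))
a=capture("scene")[145:245,215:345];
im=np.zeros((600,800,3),np.uint8)
im[:200,:640]=w[60:260];im[205:600,:520]=cv2.resize(a,(520,395),interpolation=cv2.INTER_CUBIC)
cv2.imwrite("pics/s7.png",cv2.cvtColor(im,cv2.COLOR_RGB2BGR))
E
```

```text
[498.99818041  32.37484376  45.82308843] [-3.68788286  2.00250132 13.72786702] [ 0.32421712  0.56799765 -0.01380947]
```

View pics/s7.png

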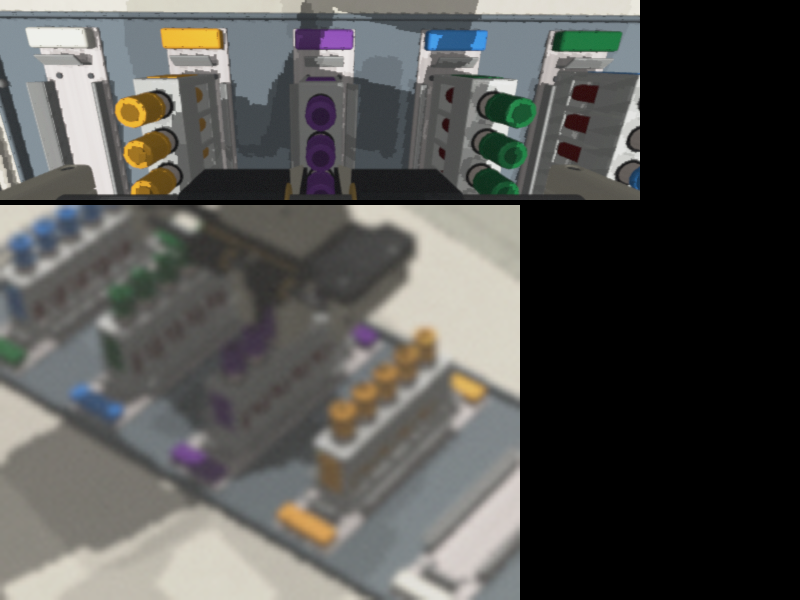

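The purple carrier is centred across its lane. The early contact and the −x force suggest its far end is riding on the end-stop flare, so I'll check its position along the lane.

```bash
python3 - <<'E'
from h import *
np.set_printoptions(precision=1,suppress=True)
W=np.load("w7.npy");S=P("scene")
# near cap: wrist (320,171), scene: crop (232,350)->
sc=lambda x,y:(215+x/4,145+(y-205)/3.95)
print(tri(W,[(320,171.),(320,211)],S,[sc(232,352),sc(248,338)]))
c=np.array([499,32.4]);u=np.array([np.cos(np.radians(9.2)),np.sin(np.radians(9.2))])
for z in(91,86,81):
  for k in(-48,-44,-40,-22):
    X=np.r_[c+k*u,z,1]
    print(z,k,*[(M@X)[:2]/(M@X)[2] for M in(W,S)])
print("seen",sc(232,352), "label",sc(222,408))
for z in (33,38,43,48):
    X=np.r_[c-59*u,z,1];print(z,(S@X)[:2]/(S@X)[2])
# gold for reference: near cap & label
c=np.array([512.2,-60.9])
for k,z in((-44,91),(-59,38)):
    X=np.r_[c+k*u,z,1];print("gold",k,z,(S@X)[:2]/(S@X)[2])
print(sc(342,413),sc(330,468))
E
```

```text
[[453.9  24.2  87.8]
 [472.6  28.7  86. ]]
91 -48 [321.4 168.3] [272.  181.7]
91 -44 [321.3 176.4] [273.  180.8]
91 -40 [321.3 184.4] [274. 180.]
91 -22 [321.1 218.7] [278.5 176.3]
86 -48 [321.3 166.7] [272.2 183. ]
86 -44 [321.3 174.5] [273.2 182.2]
86 -40 [321.2 182.2] [274.2 181.4]
86 -22 [321.  215.5] [278.6 177.7]
81 -48 [321.3 165.1] [272.3 184.4]
81 -44 [321.2 172.7] [273.3 183.6]
81 -40 [321.2 180.2] [274.3 182.8]
81 -22 [321.  212.5] [278.8 179. ]
seen (273.0, 182.21518987341773) label (270.5, 196.39240506329114)
33 [271.1 199.6]
38 [270.9 198.3]
43 [270.8 197. ]
48 [270.6 195.6]
gold -44 91 [300.7 196.4]
gold -59 38 [297.8 214. ]
(300.5, 197.65822784810126) (297.5, 211.58227848101265)
```

```bash
python3 - <<'E'
from h import *
s=np.mean([capture("scene").astype(float) for _ in range(6)],0)
a=s[165:225,262:332];a=np.clip((a-20)*1.9,0,255).astype(np.uint8)
cv2.imwrite("pics/s8.png",cv2.cvtColor(cv2.resize(a,(700,600),interpolation=cv2.INTER_CUBIC),cv2.COLOR_RGB2BGR))
S=P("scene");u=np.array([np.cos(np.radians(9.2)),np.sin(np.radians(9.2))]);v=np.array([-u[1],u[0]])
for nm,c in(("purple",[498,32.8]),("gold",[512.2,-60.9])):
  for z in(65,71,77,7,91):
    for k in(-59,59):
      X=np.r_[np.array(c)+k*u-13*v*(z!=91),z,1];q=(S@X)[:2]/(S@X)[2];print(nm,z,k,np.round((q-[262,165])*10))
E
```

```text
purple 65 -59 [114. 283.]
purple 65 59 [393.  43.]
purple 71 -59 [112. 266.]
purple 71 59 [392.  27.]
purple 77 -59 [111. 250.]
purple 77 59 [391.  11.]
purple 7 -59 [131. 434.]
purple 7 59 [400. 194.]
purple 91 -59 [ 69. 191.]
purple 91 59 [353. -46.]
gold 65 -59 [393. 441.]
gold 65 59 [666. 185.]
gold 71 -59 [393. 425.]
gold 71 59 [666. 168.]
gold 77 -59 [392. 408.]
gold 77 59 [666. 152.]
gold 7 -59 [401. 592.]
gold 7 59 [664. 336.]
gold 91 -59 [349. 348.]
gold 91 59 [628.  94.]
```

View pics/s8.png

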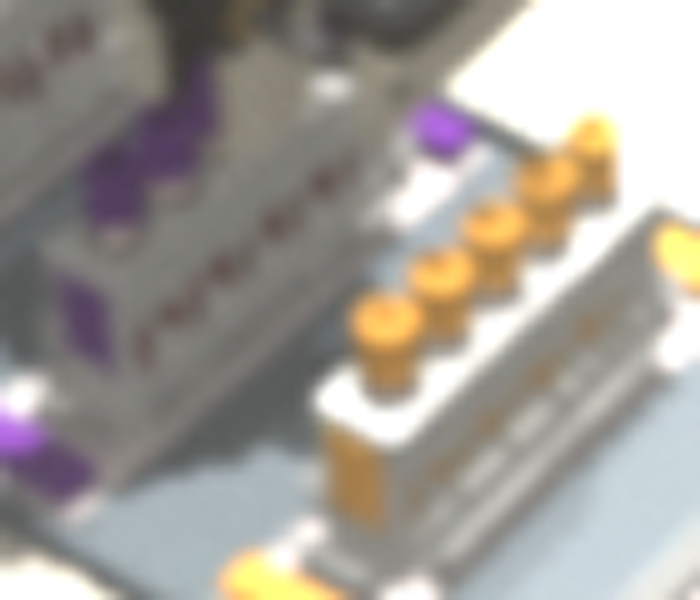

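The purple label sits at the same height relative to its lane as gold's does, and its row of windows is parallel to the lane. So it is flat on the floor and only slipped a little in the fingers. I'll release it, then go to green.

Call:
step_arm(
  deltas=[0,0,1,0,15,0,0,0,0,15,0,0,0,0,60,0,0,0,0,60,0,0,0,0,60,0,0,0,0,60,0,0,20,0,60,0,0,40,0,60,0,0,50,0,60,0,0,30,0,60],
)

```text
time: 29.8
tool_pos: [498.1, 32.2, 186.5]
tcp_rot: [-3.141, 0.003, -2.977]
contact_force: [0.1, -0.1, 0.2]
grip_width: 59.8
finger_force: 0.0
```

Call:
step_arm(
  deltas=[-2,15,0,0,60,-4,25,0,0,60,-4,25,0,0,60,-4,20,0,0,60,-2,9,0,0,60,0,0,0,0,60,0,0,0,0,60,0,0,0,0,60,0,0,0,0,60,0,0,0,0,60],
)

```text
time: 31.05
tool_pos: [481.6, 126.0, 184.2]
tcp_rot: [3.142, 0.0, -2.978]
contact_force: [-0.6, -0.2, -0.5]
grip_width: 59.7
finger_force: 0.0
```

```bash
python3 - <<'E'
from h import *
o=get_obs();print(o["tool_pos"],o["contact_force"])
np.save("w9.npy",P("wrist"));w=capture("wrist")
a=capture("scene")[130:260,190:390];
im=np.zeros((600,800,3),np.uint8)
im[:320]=cv2.resize(w[:256],(800,320));im[320:600,:430]=cv2.resize(a,(430,280),interpolation=cv2.INTER_CUBIC)
cv2.imwrite("pics/s9.png",cv2.cvtColor(im,cv2.COLOR_RGB2BGR))
E
```

```text
[481.59887621 126.00501086 184.18191842] [-0.59687032 -0.1995625  -0.50116524]
```

View pics/s9.png

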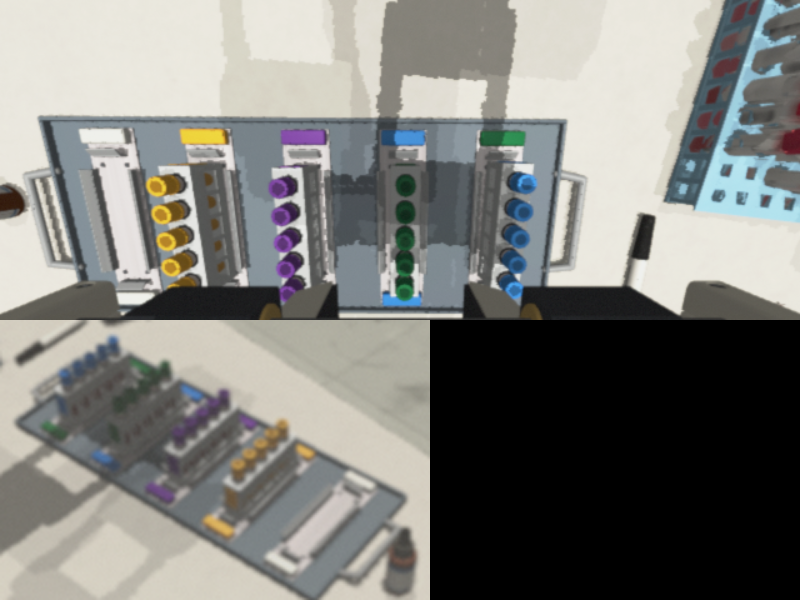

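Gold and purple look level and seated. Green goes to the spare lane next.

Call:
step_arm(
  deltas=[-0.5,1,-15,0,60,-0.5,0,-30,0,60,0,0,-35,0,60,0,0,-35,0,60,0,0,-20,0,60,0,0,-8,0,60,0,0,-3,0,60,0,0,0,0,60,0,0,0,0,15,0,0,0,0,15],
)

```text
time: 32.4
tool_pos: [480.8, 127.3, 38.7]
tcp_rot: [3.142, 0.001, -2.977]
contact_force: [0.1, -0.1, 0.4]
grip_width: 44.6
finger_force: 0.0
```

Call:
step_arm(
  deltas=[0,0,0,0,15,0,0,0,0,15,0,0,0,0,15,0,0,0,0,15,0,0,5,0,15,0,0,15,0,15,0,0,30,0,15,0,0,40,0,15,0,0,30,0,15,0,0,10,0,15],
)

```text
time: 33.65
tool_pos: [481.4, 127.3, 170.4]
tcp_rot: [-3.141, 0.004, -2.977]
contact_force: [-0.2, -0.0, -2.7]
grip_width: 15.6
finger_force: 30.0
```

Call:
step_arm(
  deltas=[2,-15,0,0,15,4,-25,0,0,15,5,-33,0,0,15,6,-36,0,0,15,6,-36,0,0,15,6,-36,0,0,15,6,-36,0,0,15,5,-33,0,0,15,3,-20,0,0,15,2,-11,0,0,15],
)

```text
time: 34.9
tool_pos: [524.9, -154.7, 167.1]
tcp_rot: [3.14, -0.002, -2.979]
contact_force: [-0.3, 1.0, -1.8]
grip_width: 15.7
finger_force: 30.0
```

Call:
step_arm(
  deltas=[1.5,0,-15,0,15,0,0,-30,0,15,0,0,-30,0,15,0,0,-25,0,15,0,0,-10,0,15,0,0,-5,0,15,0,0,-2,0,15,0,0,-1,0,15,0,0,-1,0,15,0,0,0,0,15],
)

```text
time: 36.15
tool_pos: [527.1, -153.8, 49.4]
tcp_rot: [-3.141, 0.0, -2.977]
contact_force: [0.9, -0.5, -2.2]
grip_width: 15.5
finger_force: 30.0
```

Call:
step_arm(
  deltas=[0,0,-1,0,15,0,0,-1,0,15,0,0,-1,0,15,0,0,-1,0,15,0,0,0,0,15,0,0,0,0,15,0,0,0,0,15,0,0,0,0,15,0,0,0,0,15,0,0,0,0,15],
)

```text
time: 37.4
tool_pos: [527.0, -153.7, 45.2]
tcp_rot: [3.142, 0.0, -2.977]
contact_force: [0.3, -0.4, -1.8]
grip_width: 15.5
finger_force: 30.0
```

Call:
step_arm(
  deltas=[0,0,-1,0,15,0,0,-1,0,15,0,0,-1,0,15,0,0,0,0,15,0,0,0,0,15,0,0,0,0,15,0,0,0,0,15,0,0,0,0,15,0,0,0,0,15,0,0,0,0,15],
)

```text
time: 38.65
tool_pos: [527.4, -153.8, 43.6]
tcp_rot: [-3.141, 0.001, -2.977]
contact_force: [-2.8, 2.2, 10.1]
grip_width: 15.9
finger_force: 30.0
```

Call:
step_arm(
  deltas=[0,0,0,0,15,0,0,0,0,60,0,0,0,0,60,0,0,0,0,60,0,0,0,0,60,0,0,20,0,60,0,0,40,0,60,0,0,50,0,60,0,0,30,0,60,0,0,0,0,60],
)

```text
time: 39.9
tool_pos: [528.3, -154.3, 184.6]
tcp_rot: [-3.139, 0.004, -2.977]
contact_force: [-0.2, -0.3, 0.2]
grip_width: 60.3
finger_force: 0.0
```

Call:
step_arm(
  deltas=[-4,22,0,0,60,-7,40,0,0,60,-9,50,0,0,60,-9,55,0,0,60,-9,55,0,0,60,-9,55,0,0,60,-8,45,0,0,60,-6,35,0,0,60,-3,15,0,0,60,0,0,0,0,60],
)

```text
time: 41.15
tool_pos: [462.0, 218.7, 181.2]
tcp_rot: [-3.141, -0.002, -2.976]
contact_force: [0.8, -0.4, -0.1]
grip_width: 60.0
finger_force: 0.0
```

```bash
python3 - <<'E'
from h import *
o=get_obs();print(o["tool_pos"],o["contact_force"])
w=capture("wrist")
a=capture("scene")[130:260,190:390];
im=np.zeros((600,800,3),np.uint8)
im[:320]=cv2.resize(w[:256],(800,320));im[320:600,:430]=cv2.resize(a,(430,280),interpolation=cv2.INTER_CUBIC)
cv2.imwrite("pics/s10.png",cv2.cvtColor(im,cv2.COLOR_RGB2BGR))
E
```

```text
[462.01221986 218.73312664 181.23070893] [ 0.80055218 -0.37603659 -0.11103602]
```

View pics/s10.png

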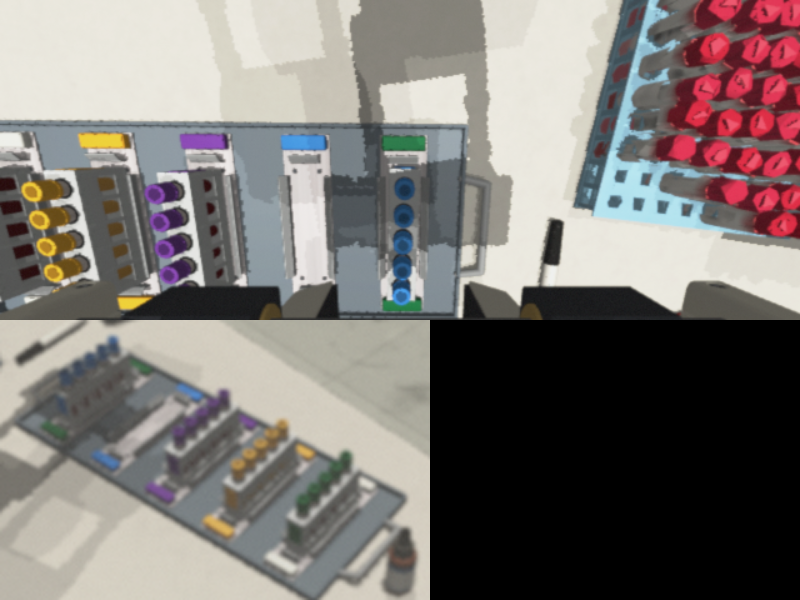

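Green is in the spare lane and the blue lane is empty. I'll pick blue.

Call:
step_arm(
  deltas=[0,0,-15,0,60,0,0,-30,0,60,0,0,-35,0,60,0,0,-35,0,60,0,0,-18,0,60,0,0,-8,0,60,0,0,-2,0,60,0,0,0,0,60,0,0,0,0,15,0,0,0,0,15],
)

```text
time: 42.5
tool_pos: [463.3, 218.4, 39.7]
tcp_rot: [3.141, 0.001, -2.977]
contact_force: [-0.0, 0.6, 0.4]
grip_width: 44.6
finger_force: 0.0
```

Call:
step_arm(
  deltas=[0,0,0,0,15,0,0,0,0,15,0,0,0,0,15,0,0,0,0,15,0,0,5,0,15,0,0,15,0,15,0,0,25,0,15,0,0,30,0,15,0,0,20,0,15,0,0,5,0,15],
)

```text
time: 43.75
tool_pos: [463.7, 218.3, 140.9]
tcp_rot: [3.141, 0.003, -2.977]
contact_force: [-0.4, -1.2, -2.5]
grip_width: 15.4
finger_force: 30.0
```

Call:
step_arm(
  deltas=[2,-10,0,0,15,4,-20,0,0,15,5,-25,0,0,15,5,-23,0,0,15,2.5,-14,0,0,15,0,0,-15,0,15,0,0,-30,0,15,0,0,-25,0,15,0,0,-15,0,15,0,0,-5,0,15],
)

```text
time: 45.0
tool_pos: [481.0, 126.1, 48.3]
tcp_rot: [3.141, -0.002, -2.978]
contact_force: [0.5, 0.6, -1.6]
grip_width: 15.7
finger_force: 30.0
```

Call:
step_arm(
  deltas=[0,0,-2,0,15,0,0,-1,0,15,0,0,-1,0,15,0,0,-1,0,15,0,0,-1,0,15,0,0,0,0,15,0,0,0,0,15,0,0,0,0,15,0,0,0,0,15,0,0,0,0,15],
)

```text
time: 46.25
tool_pos: [481.5, 126.3, 43.2]
tcp_rot: [3.142, 0.0, -2.977]
contact_force: [-0.5, 0.8, -2.2]
grip_width: 15.7
finger_force: 30.0
```

Call:
step_arm(
  deltas=[0,0,-1,0,15,0,0,-1,0,15,0,0,-1,0,15,0,0,0,0,15,0,0,0,0,15,0,0,0,0,15,0,0,0,0,15,0,0,0,0,15,0,0,0,0,15,0,0,0,0,15],
)

```text
time: 47.5
tool_pos: [481.5, 126.3, 40.2]
tcp_rot: [3.141, -0.0, -2.977]
contact_force: [-0.0, -0.4, -2.7]
grip_width: 15.5
finger_force: 30.0
```

Call:
step_arm(
  deltas=[0,0,-1,0,15,0,0,-1,0,15,0,0,-0.5,0,15,0,0,0,0,15,0,0,0,0,15,0,0,0,0,15,0,0,0,0,15,0,0,0,0,15,0,0,0,0,15,0,0,0,0,15],
)

```text
time: 48.75
tool_pos: [481.6, 126.2, 39.8]
tcp_rot: [-3.141, 0.001, -2.977]
contact_force: [-7.0, -2.1, 20.0]
grip_width: 15.6
finger_force: 30.0
```

Call:
step_arm(
  deltas=[0,0,1,0,15,0,0,0,0,60,0,0,0,0,60,0,0,0,0,60,0,0,0,0,60,0,0,20,0,60,0,0,40,0,60,0,0,50,0,60,0,0,30,0,60,0,0,0,0,60],
)

```text
time: 50.0
tool_pos: [482.9, 126.4, 180.8]
tcp_rot: [-3.141, 0.005, -2.977]
contact_force: [1.1, -0.4, -0.4]
grip_width: 60.1
finger_force: 0.0
```

Call:
step_arm(
  deltas=[2,-15,0,0,60,4,-25,0,0,60,6,-40,0,0,60,8,-50,0,0,60,8,-50,0,0,60,8,-45,0,0,60,5,-30,0,0,60,3,-18,0,0,60,1.5,-7.5,0,0,60,0,0,0,0,60],
)

```text
time: 51.25
tool_pos: [526.8, -153.9, 178.2]
tcp_rot: [3.141, -0.001, -2.977]
contact_force: [-0.3, 0.3, 0.2]
grip_width: 60.5
finger_force: 0.0
```

```bash
python3 - <<'E'
from h import *
o=get_obs();print(o["tool_pos"],o["contact_force"])
w=capture("wrist")
a=capture("scene")[130:260,190:390];
im=np.zeros((600,800,3),np.uint8)
im[:320]=cv2.resize(w[:256],(800,320));im[320:600,:430]=cv2.resize(a,(430,280),interpolation=cv2.INTER_CUBIC)
cv2.imwrite("pics/s11.png",cv2.cvtColor(im,cv2.COLOR_RGB2BGR))
E
```

```text
[ 526.78712632 -153.93851489  178.21035419] [-0.26178232  0.27637565  0.20656272]
```

View pics/s11.png

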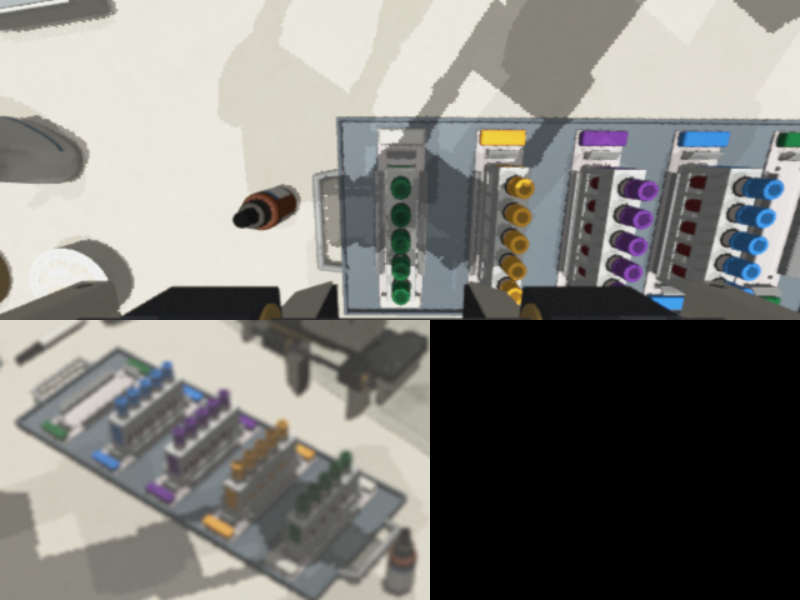

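Blue is in the blue lane, and green is the last one.

Call:
step_arm(
  deltas=[0,0,-15,0,60,0,0,-30,0,60,0,0,-35,0,60,0,0,-35,0,60,0,0,-16,0,60,0,0,-7,0,60,0,0,-2,0,60,0,0,0,0,60,0,0,0,0,15,0,0,0,0,15],
)

```text
time: 52.6
tool_pos: [527.3, -154.4, 39.2]
tcp_rot: [-3.141, 0.001, -2.977]
contact_force: [-0.2, 0.3, 0.2]
grip_width: 44.6
finger_force: 0.0
```

Call:
step_arm(
  deltas=[0,0,0,0,15,0,0,0,0,15,0,0,0,0,15,0,0,0,0,15,0,0,5,0,15,0,0,15,0,15,0,0,30,0,15,0,0,40,0,15,0,0,30,0,15,0,0,10,0,15],
)

```text
time: 53.85
tool_pos: [527.9, -154.6, 171.2]
tcp_rot: [-3.139, 0.003, -2.977]
contact_force: [0.0, -0.2, -2.0]
grip_width: 16.0
finger_force: 30.8
```

Call:
step_arm(
  deltas=[-2,15,0,0,15,-5,30,0,0,15,-7,42,0,0,15,-7.5,48,0,0,15,-8,50,0,0,15,-8,50,0,0,15,-8,48,0,0,15,-7,42,0,0,15,-5,31,0,0,15,-3,18,0,0,15],
)

```text
time: 55.1
tool_pos: [464.6, 221.4, 167.2]
tcp_rot: [-3.141, -0.003, -2.975]
contact_force: [0.3, -0.3, -1.6]
grip_width: 15.5
finger_force: 30.8
```

Call:
step_arm(
  deltas=[0,0,0,0,15,0,0,-20,0,15,0,0,-35,0,15,0,0,-30,0,15,0,0,-20,0,15,0,0,-8,0,15,0,0,-4,0,15,0,0,-1,0,15,0,0,-1,0,15,0,0,0,0,15],
)

```text
time: 56.35
tool_pos: [466.7, 219.8, 50.1]
tcp_rot: [3.141, 0.001, -2.977]
contact_force: [0.1, 0.4, -2.2]
grip_width: 15.8
finger_force: 30.8
```

Call:
step_arm(
  deltas=[0,0,-1,0,15,0,0,-1,0,15,0,0,-1,0,15,0,0,-1,0,15,0,0,0,0,15,0,0,0,0,15,0,0,0,0,15,0,0,0,0,15,0,0,0,0,15,0,0,0,0,15],
)

```text
time: 57.6
tool_pos: [466.5, 219.8, 45.7]
tcp_rot: [3.142, 0.0, -2.977]
contact_force: [-0.0, -0.2, -2.0]
grip_width: 15.4
finger_force: 30.8
```

Call:
step_arm(
  deltas=[0,0,-1,0,15,0,0,-1,0,15,0,0,-1,0,15,0,0,0,0,15,0,0,0,0,15,0,0,0,0,15,0,0,0,0,15,0,0,0,0,15,0,0,0,0,15,0,0,0,0,15],
)

```text
time: 58.85
tool_pos: [466.5, 219.8, 42.6]
tcp_rot: [3.142, -0.0, -2.977]
contact_force: [0.4, 0.7, -1.7]
grip_width: 15.9
finger_force: 30.8
```

Call:
step_arm(
  deltas=[0,0,-1,0,15,0,0,-1,0,15,0,0,0,0,15,0,0,0,0,15,0,0,0,0,15,0,0,0,0,15,0,0,0,0,15,0,0,0,0,15,0,0,0,0,15,0,0,0,0,15],
)

```text
time: 60.1
tool_pos: [466.5, 219.8, 40.7]
tcp_rot: [3.141, -0.0, -2.977]
contact_force: [-0.1, -0.7, -1.2]
grip_width: 15.7
finger_force: 30.8
```

Call:
step_arm(
  deltas=[0,0,-1,0,15,0,0,-1,0,15,0,0,0,0,15,0,0,0,0,15,0,0,0,0,15,0,0,0,0,15,0,0,0,0,15,0,0,0,0,15,0,0,0,0,15,0,0,0,0,15],
)

```text
time: 61.35
tool_pos: [466.5, 219.8, 39.5]
tcp_rot: [3.142, 0.001, -2.977]
contact_force: [-2.9, -0.9, 7.2]
grip_width: 16.0
finger_force: 31.4
```

Green is in contact at the same height it was picked from. I'll release, raise, and move the arm back out of the cameras' view.

Call:
step_arm(
  deltas=[0,0,0,0,15,0,0,0,0,60,0,0,0,0,60,0,0,0,0,60,0,0,0,0,60,0,0,20,0,60,0,0,40,0,60,0,0,50,0,60,0,0,50,0,60,0,0,40,0,60],
)

```text
time: 62.6
tool_pos: [466.4, 219.7, 240.4]
tcp_rot: [3.141, 0.001, -2.977]
contact_force: [1.3, -0.4, -0.0]
grip_width: 60.2
finger_force: 0.0
```

Call:
step_arm(
  deltas=[-15,20,10,0,60,-25,30,10,0,60,-30,30,0,0,60,-30,30,0,0,60,-30,30,0,0,60,-30,30,0,0,60,-30,30,0,0,60,-20,20,0,0,60,0,0,0,0,60,0,0,0,0,60],
)

```text
time: 63.85
tool_pos: [256.8, 439.2, 258.3]
tcp_rot: [-3.141, -0.0, -2.977]
contact_force: [0.4, -1.3, 0.2]
grip_width: 60.2
finger_force: 0.0
```

```bash
python3 - <<'E'
from h import *
o=get_obs();print(o["time"],o["tool_pos"],o["contact_force"])
a=capture("scene")[130:260,190:390];t=capture("top")[155:300,140:430]
im=np.zeros((600,800,3),np.uint8)
im[:270,:540]=cv2.resize(t,(540,270),interpolation=cv2.INTER_CUBIC);im[275:600,:500]=cv2.resize(a,(500,325),interpolation=cv2.INTER_CUBIC)
cv2.imwrite("pics/s12.png",cv2.cvtColor(im,cv2.COLOR_RGB2BGR))
E
```

```text
63.85 [256.79114237 439.20152969 258.27331815] [ 0.38632423 -1.27995119  0.2325254 ]
```

View pics/s12.png

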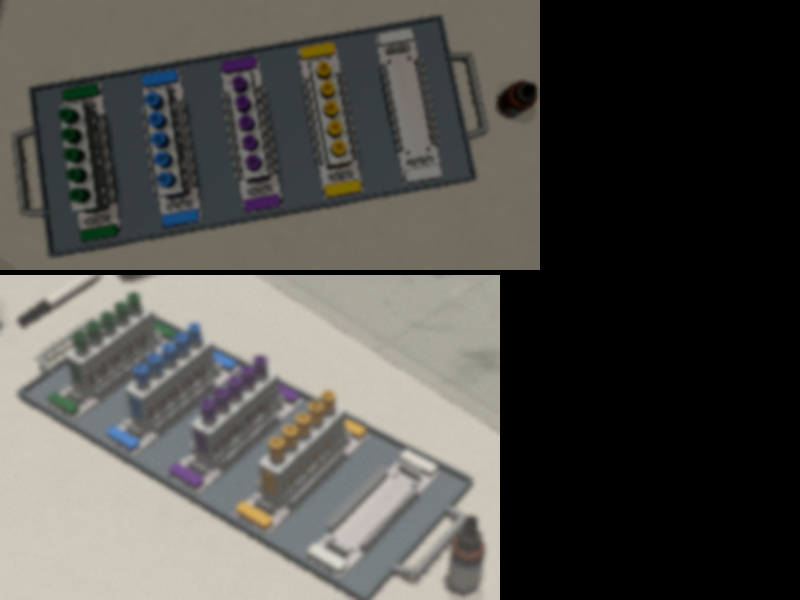

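```bash
python3 - <<'E'
from h import *
np.set_printoptions(precision=1,suppress=True)
t=np.array([(69,116),(82,195),(154,101),(166,180),(240,85),(254,163),(324,70),(340,148)])/1.862+[140,155]
s=(np.array([(134,299),(80,340),(194,330),(142,371),(261,362),(208,405),(328,398),(276,446)])-[0,275])/2.5+[190,130]
X=tri(P("top"),t,P("scene"),s);print(np.c_[X,np.round((X[:,:1]+0)*0)]);print((X[::2]+X[1::2])/2)
E
```

```text
[[508.2 222.   89.1   0. ]
 [422.2 206.6  86.7   0. ]
 [523.2 130.7  87.8   0. ]
 [437.8 116.1  87.9   0. ]
 [539.7  36.6  88.3   0. ]
 [453.5  22.1  90.4   0. ]
 [554.3 -54.8  86.2   0. ]
 [467.4 -69.8  86.3   0. ]]
[[465.2 214.3  87.9]
 [480.5 123.4  87.8]
 [496.6  29.4  89.3]
 [510.8 -62.3  86.2]]
```

The caps are level at both ends of every carrier, and all four stand at the same seated height to within about 3 mm. Each carrier's midpoint lies on its own lane, so I'm handing in.

```bash
python3 -c "
from plant import *
print(close_job())"
```

```text
the job is handed in; nothing more can be done
None
```

All four carriers are in their colour-matched lanes, upright and level at seated height, with the spare lane empty and the dropper bottle still standing; the job was handed in at about 64 s of the 128 s allowed, but I viewed 16 pictures, two over the limit of 14.

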